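# Take the dial padlock off the tool vault

## Task

The steel tool vault on the bench is shut with a dial padlock that lies on its back in the lid's hasp; all but the last number are already dialled in. Turn the dial until the orange paint mark clicks in at the red index on the lock, pull the lock body away from the hasp so that its shackle comes fully open, work the open lock off the staple, lift it about 10 cm clear of the lid with the dial facing up, and finish while holding it there, still open, in the gripper. Leave everything else on the bench and on the vault where it is.

Things in the scene. Friction and masses are not known exactly. Their poses are not given: they have to be found in the camera images.
- vault: Blue steel tool vault, fixed, 280 x 380 mm, flat lid 120 mm above the bench; origin: centre of its underside, z up, x from the lock towards the hasp's hinge (within 25 degrees of world x). A flush 3 mm plate on the lid (dark: lock seat, bright: hasp strap) carries the lock. Two guide flanges, 4 mm high, 62 mm apart, 20 to 100 mm short of the staple, keep the lock from turning. Nothing on it moves.
- staple (a point): Centre of the eye of the hasp's staple: a fixed upright inverted U of 6 mm round bar, standing in the vault's y-z plane (the hole looks along the vault's x). Its uprights stand 13 mm either side of this point along y; the eye is 20 mm wide, 26 mm high (5 mm of air below the resting shackle, 7 mm above); the bar's top is 18 mm above this point, the seat on which the lock lies 14 mm below it.
- lock_center (a point): Centre of the padlock's body (loose, about 0.5 kg, steel, black band): 56 mm along x, 58 mm along y, 28 mm thick, lying flat. Axes: z up out of the dial, x towards the shackle, heading as the vault's x within 3 degrees. Front face 28 mm ahead (+x) of this point. Shut, it can slide some 10 mm to and fro along x on the staple; pulled to -x, the bow meets the staple and stays, the body moves on.
- dial (a joint): Dial angle, rad, about the lock's z, counter-clockwise positive; 0 or 6.283: orange mark at red index, the only place where the shackle is free (within 0.1). Turns endlessly, starts anywhere 0.6 or more from the index. Clicks every 0.524 rad (0.05 N m to pass), settles in the nearest notch when let go. Black disc, 42 mm across, on the body's centre axis, 15 to 33 mm above the body's centre.
- dial_mark (a point): Outer end of the orange paint mark on the dial's top face, 19 mm from the dial's axis, 33 mm above the body's centre; it turns with the dial.
- index (a point): Tip of the red index on the body's top face, at the dial's edge on the shackle's side: 23.5 mm ahead of the body's centre along x, 14 mm above it.
- shackle (a joint): How far the shackle stands out of the lock's body along its x, m: 0 shut, 0.020 fully open. With the dial off the mark it moves 2 to 3 mm and stops. Free, it takes about 3 N to slide and stays where it is left; while it is open the dial is locked at the index.
- shackle_bow (a point): Middle of the shackle's cross bar (bow). The shackle is a level U of 9 mm round bar at the height of the body's centre: long leg at y = -18 mm (never leaves the body), short leg at y = +18 mm (through the staple's eye). Shut, this point is 62.5 mm ahead of the body's centre, its inner side 58 mm; it moves out with the shackle.
- shackle_tip (a point): End of the shackle's short leg. Shut, it is hidden 5 mm inside the body's front face (23 mm ahead of the body's centre, y = +18 mm); fully open it stands 15 mm clear of the face (43 mm ahead of the centre). With the staple's 6 mm bar in that gap, between front face and tip, the lock lifts straight up off the staple.
- sanding_block: Cork sanding block, 100 x 60 x 34 mm, lying on the vault's lid beside the lock; leave it. Origin under its centre.
- wax_tin: Yellow round tin, 72 mm across, 38 mm high, on the vault's lid on the other side of the lock; leave it. Origin under its centre.
- filler_bottle: White bottle with a red cap, 60 mm across, 170 mm high, standing on the bench; leave it.
- battery: Black and red tool battery pack, 75 x 115 x 60 mm, on the bench; leave it.
- flat_brush: Flat paint brush, 200 mm long, lying on the bench; leave it.
- hammer: Hammer with a wooden handle, 280 mm long, lying on the bench; leave it.
Not all that is in view belongs to the job. What is shaped like the part that bears lock_center but green is not meant.

How it is judged:
By the outcome, as a careful person would: the job done as asked, in the order asked, and still so for the second after the job is handed in, while the arm keeps its last pose, push and grip.
It also fails if it takes over 66 s, if anything falls off the work surface, if the arm or the gripper's body presses on something with over 40 N, if the wrist force passes 120 N, or if a joint passes its speed limit or range.

## Robot

A 7-joint arm with a two-finger parallel gripper is mounted at the origin on the work surface. World frame = base frame: x ahead of the robot, y to its left, z up, the work surface at z = 0. Lengths are in m, angles in rad, forces in N, time in s.
With the tool pointing down it reaches from about 0.425 to 0.875 m from the base axis. Payload 4.7 kg.
Tool frame: the origin (TCP) lies midway between the tips of the shut fingers; the grasp point (between the pads) lies 19 mm behind it; z points along the fingers, y is the line along which they close (so a half turn about z gives the same grasp; the last joint's range is limited). The gripper opens to 87 mm and grips with 3 to 60 N. Pads are 19 mm wide; open, the fingers measure 117 mm over their backs; the gripper's body (75 mm by 190 mm) begins 51 mm behind the grasp point.
Start: joints at [1.247, 0.321, -0.07, 1.45, 0.023, 1.371, -0.057], TCP at [0.215, -0.613, 0.223] pointing down, gripper open.
Joint ranges: [-2.86, 2.86], [-0.3, 2.09], [-1.38, 1.24], [0.06, 2.45], [-1.56, 4.7], [0.09, 2.05], [-2.69, 2.69]. Speed limits (rad/s): [2.57, 2.57, 3.14, 3.14, 3.14, 3.14, 3.14].

## Interface

Orientations are given as a rotation vector (axis times angle).
In Python, from bench import ctrl, get_image, calibration gives the robot as it stands.
- The arm moves only by the tool apply_moves, never from a script. Its arguments are lists of equal length, an entry for each row: "dp": the shift along the tool's x, y, z in m, a list of three; "twist": the turn, a rotation vector about the tool's x, y, z in rad, a list of three; "fingers": the closure, from 0 (fully open) to 1 (shut). In form: {"dp": [[dx, dy, dz], ...], "twist": [[ax, ay, az], ...], "fingers": [fingers, ...]}. A call has 1 to 10 rows; each row shifts and turns the commanded pose from where the row before left it, along the tool's axes as they then stand; what a row does not reach is not made up. A row lasts 1/10 s, in which the tool goes at most 50 mm and 8.59 degrees, less where a joint would pass 70% of its speed; a pose out of reach is approached as far as the arm can. A call is refused whole if a number of a shift passes 0.05 or a number of a turn 0.15, either way. A call with a gripper value outside its range is refused whole. The fingers move at their own pace and stop on an object; "newtons" is the grip in N (left out, the last holds). Time passes only in rows, so rows that do not move let the fingers close. It gives the time, the measured TCP pose, the force, the opening and the grip force at its end, in the units of the state.
- ctrl.get_state(): the state, without advancing time (a new reading comes with each control period).
- get_image(name): name is "scene" or "top" or "wrist"; returns the picture (400x640x3 uint8, red, green, blue); there is no depth.
- calibration(name): a dict with "fx", "fy", "cx", "cy" (pixels), "eye" and "attitude" of the camera in the world; the wrist camera has in their place "hand_eye" (4x4, takes a point from camera to tool coordinates, whose origin is the TCP and whose axes are the flange's). Camera axes: x right, y up, looking along -z (the intrinsics and any distortion apply to the point x, -y, -z); pixel columns grow to the right and rows downward; lengths in m; the calibration is good to about 2 mm. A picture is of the moment at which its call begins: read the wrist's pose just before it. calibration takes no time and is no camera call.
- ctrl.close_job(): hands the job in; it is judged then, once.
The state is a dict: "time": time; "joint_positions": joint angles; "qd": joint speeds; "joint_torque": joint torques, N m; "position": TCP position; "tool_rot": TCP orientation; "ft_force": force on the tool from outside, world axes, zero at the start; "torque": the same for the moment, N m; "grip_width": opening from 0.0 (shut) to 1.0 (fully open); "grip_force": force on a finger pad.
Only numpy, scipy, OpenCV 4.12 (cv2) and the standard library are available. Lean on these libraries where they do the work, as an engineer would, in place of code of your own. Each camera call takes 0.05 s, during which the arm holds its last target. There are 200 camera calls.

## Working session

There is one attempt and no reset: what is moved stays moved. The work goes in short steps, Python scripts to look and compute and a tool call to move; the robot and the scene stay as the last step left them, time stands still between calls to the robot, and variables do not carry over. Pictures are saved under pics/ and viewed, at most 10 in all, crops included, and the job is handed in when it is done.

Besides the shell and the picture viewer there is one more tool, called as name(argument=value, ...) on one line, values as JSON. apply_moves: Moves the arm, as the interface text tells. Its arguments: {"type":"object","properties":{"dp":{"type":"array"},"twist":{"type":"array"},"fingers":{"type":"array"},"newtons":{"type":"number"}},"required":["dp","twist","fingers"]}

```bash
mkdir -p pics; cat > h.py <<'E'
import numpy as np, cv2
from bench import ctrl, get_image, calibration
from scipy.spatial.transform import Rotation as R
def save(n,f,crop=None,s=1):
    im=get_image(n); cv2.imwrite('pics/raw_'+f,im[:,:,::-1])
    if crop: im=im[crop[1]:crop[3],crop[0]:crop[2]]
    cv2.imwrite('pics/'+f,cv2.resize(im[:,:,::-1],None,fx=s,fy=s,interpolation=cv2.INTER_CUBIC)); return im
E
python3 - <<'E'
from h import *
for n in('scene','top','wrist'): print(n,calibration(n))
print(ctrl.get_state())
a=save('top','top0.png');b=save('scene','scene0.png')
E
```

```text
scene {'fx': 410.5320833113267, 'fy': 410.5320833113267, 'cx': 313.05360352401664, 'cy': 197.68581747801548, 'eye': array([1.2728932 , 0.9284932 , 1.08255958]), 'attitude': array([0.37560921, 1.06897818, 2.29101424])}
top {'fx': 386.7742149338546, 'fy': 386.7742149338546, 'cx': 319.3663150361347, 'cy': 201.85691598761863, 'eye': array([0.3982891 , 0.03799154, 1.28320473]), 'attitude': array([ 0.10503148, -0.12410134, -1.54681027])}
wrist {'fx': 328.48345748394587, 'fy': 328.48345748394587, 'cx': 311.41140241563505, 'cy': 198.09795635110342, 'hand_eye': array([[ 1.38955616e-03,  9.57865448e-01,  2.87213948e-01,
         7.99296804e-02],
       [ 9.99998982e-01, -1.42409450e-03, -8.86580510e-05,
         4.10149336e-04],
       [ 3.24097321e-04,  2.87213779e-01, -9.57866452e-01,
        -1.62725036e-01],
       [ 0.00000000e+00,  0.00000000e+00,  0.00000000e+00,
         1.00000000e+00]])}
{'time': 0.0, 'joint_positions': array([ 1.24705718,  0.32182777, -0.07011006,  1.45167866,  0.02256796,
        1.3708082 , -0.0568859 ]), 'qd': array([-5.58838204e-04,  5.05459868e-04, -2.02062040e-05, -2.61052013e-03,
       -5.03947718e-04, -3.18528551e-04,  3.93236349e-04]), 'joint_torque': array([-1.91778163e-04, -4.91289461e+01, -4.03922852e-01, -3.12528849e+01,
       -6.40218286e-02,  4.39026486e-02,  1.86454999e-04]), 'position': array([ 0.21523399, -0.61273503,  0.22145678]), 'tool_rot': array([-3.09499230e+00, -5.27934097e-01,  6.03211236e-04]), 'ft_force': array([-0.13272479, -0.39266599, -0.384002  ]), 'torque': array([-0.03496067,  0.00188227, -0.01879398]), 'grip_force': 0.0, 'grip_width': 1.0000106431223252}
```

View pics/top0.png

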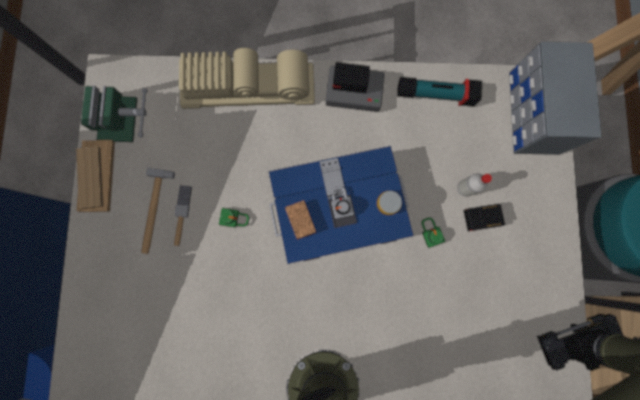

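View pics/scene0.png

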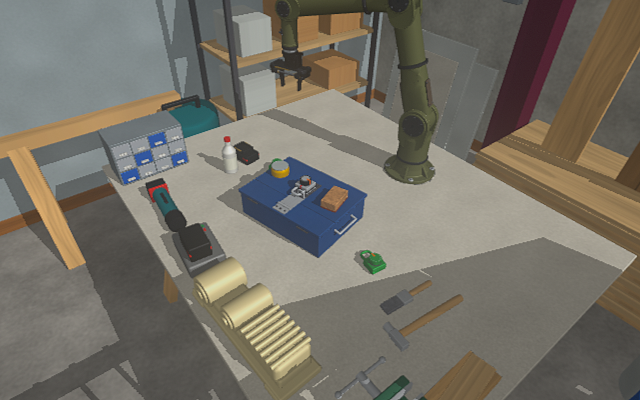

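The lock candidates in the top picture are the steel lock with black dial on the vault at (343,207), and green padlocks on the bench at (236,217) and (432,232). I choose the steel one on the vault, with its strap running up to (330,162).

```bash
cat >> h.py <<'E'
def cam(n,st=None):
    c=calibration(n)
    if n=='wrist':
        T=np.eye(4);T[:3,:3]=R.from_rotvec(st['tool_rot']).as_matrix();T[:3,3]=st['position'];T=T@c['hand_eye']
        return c,T[:3,:3],T[:3,3]
    return c,R.from_rotvec(c['attitude']).as_matrix(),np.array(c['eye'])
def ray(n,u,v,z,st=None):
    c,A,e=cam(n,st); d=A@np.array([(u-c['cx'])/c['fx'],-(v-c['cy'])/c['fy'],-1.]); return e+d*(z-e[2])/d[2]
def pix(n,p,st=None):
    c,A,e=cam(n,st); q=A.T@(np.asarray(p)-e); return c['cx']+c['fx']*q[0]/-q[2], c['cy']-c['fy']*q[1]/-q[2]
E
python3 - <<'E'
from h import *
for u,v,z in[(343,207,.17),(330,162,.123),(270,168,.12),(390,147,.12),(413,236,.12),(288,262,.12),(300,219,.155),(389,203,.16),(482,182,.1)]: print(u,v,ray('top',u,v,z).round(3))
s=ctrl.get_state();print(R.from_rotvec(s['tool_rot']).as_matrix().round(3))
save('top','top1.png',(270,140,430,260),5)
E
```

```text
343 207 [ 0.549 -0.043  0.17 ]
330 162 [ 0.694 -0.005  0.123]
270 168 [0.672 0.179 0.12 ]
390 147 [ 0.747 -0.191  0.12 ]
413 236 [ 0.472 -0.258  0.12 ]
288 262 [0.387 0.115 0.12 ]
300 219 [0.513 0.082 0.155]
389 203 [ 0.565 -0.179  0.16 ]
482 182 [ 0.647 -0.483  0.1  ]
[[ 0.943  0.331 -0.001]
 [ 0.331 -0.943  0.002]
 [-0.    -0.002 -1.   ]]
```

View pics/top1.png

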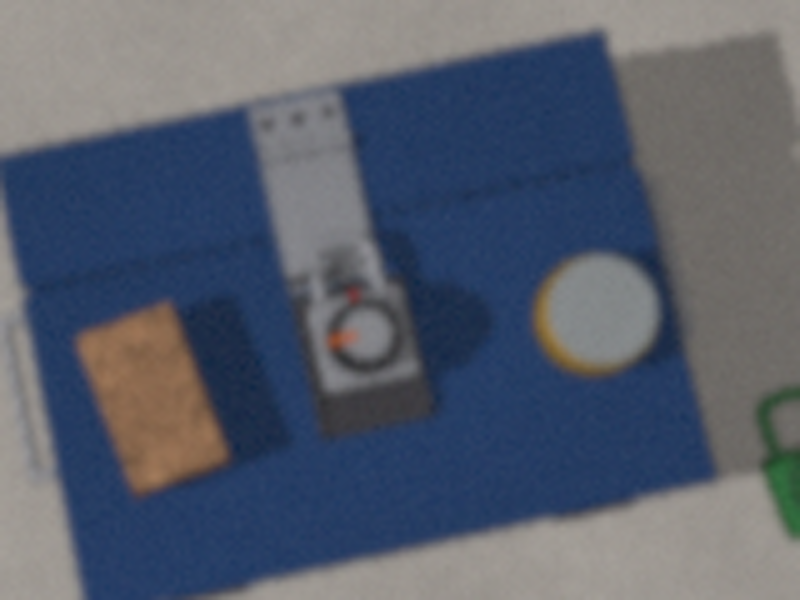

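The crop confirms it: a steel lock on the dark seat with its shackle in the staple, the red index at crop (353,293), and the orange mark at (340,340), left of the dial centre (368,337). Next I move the wrist camera over it.

apply_moves(dp=[[0,0,-0.04],[0.0315,-0.0267,-0.04],[0.0315,-0.0267,0],[0.0315,-0.0267,0],[0.0315,-0.0267,0],[0.0315,-0.0267,0],[0.0315,-0.0267,0],[0.0315,-0.0267,0],[0.0315,-0.0267,0],[0.0315,-0.0267,0]], twist=[[0,0,0],[0,0,0],[0,0,0],[0,0,0],[0,0,0],[0,0,0],[0,0,0],[0,0,0],[0,0,0],[0,0,0]], fingers=[0,0,0,0,0,0,0,0,0,0])

```text
time: 1.15
position: [0.401, -0.2956, 0.2972]
tool_rot: [3.097, 0.528, -0.0]
ft_force: [0.1, -0.5, -0.3]
grip_width: 0.996
grip_force: 0.0
```

apply_moves(dp=[[0.0315,-0.0267,0],[0.0315,-0.0267,0],[0.0315,-0.0267,0],[0.0315,-0.0267,0],[0.0315,-0.0267,0],[0.0315,-0.0267,0],[0.0315,-0.0267,0],[0,0,0.02],[0,0,0],[0,0,0]], twist=[[0,0,0],[0,0,0],[0,0,0],[0,0,0],[0,0,0],[0,0,0],[0,0,0],[0,0,0.128],[0,0,0],[0,0,0]], fingers=[0,0,0,0,0,0,0,0,0,0])

```text
time: 2.15
position: [0.546, -0.0488, 0.2769]
tool_rot: [3.124, 0.331, -0.003]
ft_force: [0.0, 0.2, -0.2]
grip_width: 0.999
grip_force: 0.0
```

```bash
python3 - <<'E'
from h import *
s=ctrl.get_state();print(s['position'],R.from_rotvec(s['tool_rot']).as_matrix().round(3),s['joint_positions'].round(2),s['time'])
print(pix('wrist',[.549,-.043,.17],s))
save('wrist','w0.png',None,1.25)
E
```

```text
[ 0.54601215 -0.0488406   0.2769488 ] [[ 0.978  0.21  -0.002]
 [ 0.21  -0.978 -0.001]
 [-0.002  0.    -1.   ]] [ 0.6   0.12 -0.61  1.6   0.07  1.44 -1.37] 2.15
(np.float64(305.06406233076046), np.float64(192.21520303682465))
```

View pics/w0.png

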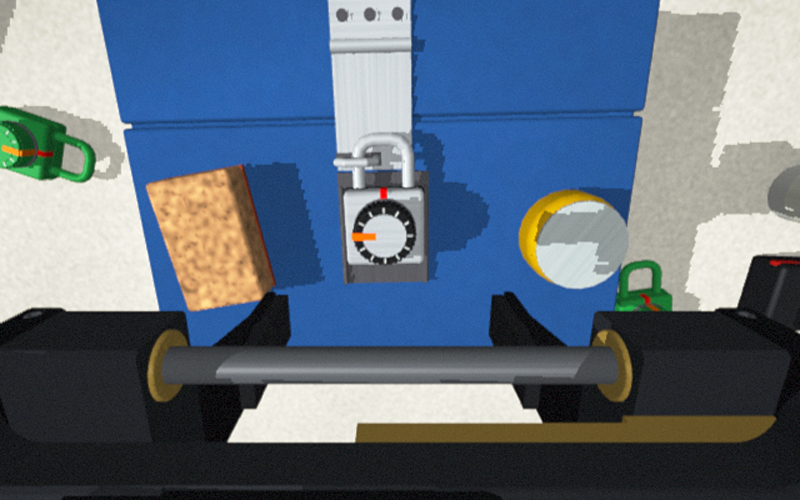

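Wrist picture: dial centre is about (384,232) in the 1.25x view, red index at (383,193) and the orange mark pointing left at (357,237), so the mark sits about +1.57 rad from the index. The staple is at (360,160). I'll refine this in an enlarged crop.

```bash
python3 - <<'E'
import cv2
a=cv2.imread('pics/raw_w0.png')[95:235,255:360]
cv2.imwrite('pics/w0c.png',cv2.resize(a,(420,560),interpolation=cv2.INTER_CUBIC))
E
```

```text
(no output)
```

View pics/w0c.png

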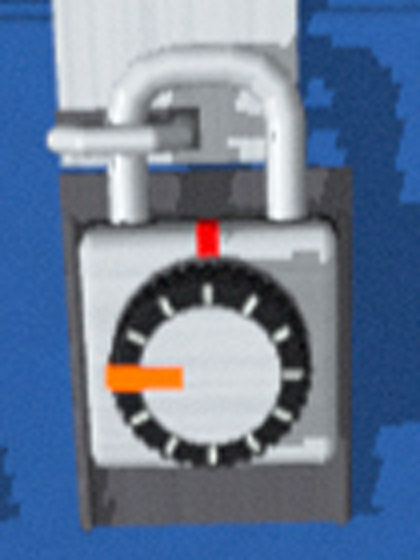

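```bash
python3 - <<'E'
from h import *
s=ctrl.get_state()
f=lambda x,y,z:ray('wrist',255+x/4,95+y/4,z,s)[:2]
for zc in(.134,.137):
  d=f(209.5,375,zc+.033); ix=f(208,255,zc+.014); mk=f(107,378,zc+.033)
  tl,tr,bl,br=[f(*p,zc+.014) for p in((80,230),(337,228),(92,463),(334,462))]
  sl,sr=f(50,138,zc+.016),f(150,138,zc+.016)
  ang=lambda v:np.arctan2(v[1],v[0])
  h=ang((tl+tr)/2-(bl+br)/2)
  print(zc,'dial',d.round(4),'mean body',((tl+tr+bl+br)/4).round(4),'W',np.linalg.norm(tl-tr),'idx',ix.round(4),np.linalg.norm(ix-d),'head',h,ang(ix-d),ang(tl-tr)-np.pi/2,'mark rel',ang(mk-d)-h, 'r',np.linalg.norm(mk-d))
  Rm=np.array([[np.cos(.21),np.sin(.21)],[-np.sin(.21),np.cos(.21)]])
  print('staple rel',(Rm@(sl-d)).round(4),(Rm@(sr-d)).round(4))
  a,b=[f(*p,zc-.014) for p in((205,170),(214,522))]; print('seat head',ang(a-b))
  print('top-cam dial',pix('top',[*d,zc+.033]))
Rt=R.from_rotvec(s['tool_rot']).as_matrix()
print('dp tool',Rt.T@(np.array([*d,.156])-s['position']))
E
```

```text
0.134 dial [ 0.5519 -0.0448] mean body [ 0.553  -0.0447] W 0.05729074782237466 idx [ 0.5741 -0.0396] 0.022734261956053447 head 0.22706424517182655 0.23246432152021934 0.21930186236621996 mark rel 1.5855017370487003 r 0.022096831179915146
staple rel [0.0486 0.0347] [0.0487 0.013 ]
seat head 0.23285472276252295
top-cam dial (np.float64(343.5849069992445), np.float64(206.10805503288074))
0.137 dial [ 0.5527 -0.0447] mean body [ 0.5538 -0.0445] W 0.05670268194684655 idx [ 0.5746 -0.0395] 0.022448386305315846 head 0.2270642451718268 0.2326221345196021 0.21930186236621996 mark rel 1.5855017370487066 r 0.021854246104064973
staple rel [0.0481 0.0344] [0.0481 0.0129]
seat head 0.23285472276252275
top-cam dial (np.float64(343.62015592755375), np.float64(205.69589404388216))
dp tool [ 0.00722845 -0.00314086  0.12157257]
```

apply_moves(dp=[[0.007,-0.003,0.01],[0,0,0.01],[0,0,0.01],[0,0,0.01],[0,0,0.01],[0,0,0.01],[0,0,0],[0,0,0]], twist=[[0,0,0],[0,0,-0.14],[0,0,-0.14],[0,0,-0.14],[0,0,-0.14],[0,0,-0.14],[0,0,-0.1],[0,0,0]], fingers=[0.3,0.3,0.3,0.3,0.3,0.3,0.3,0.3])

```text
time: 3.0
position: [0.5529, -0.0439, 0.2169]
tool_rot: [-2.749, -1.519, 0.0]
ft_force: [0.1, -0.1, 0.5]
grip_width: 0.702
grip_force: 0.0
```

```bash
cat > st.py <<'E'
from h import *
s=ctrl.get_state();M=R.from_rotvec(s['tool_rot']).as_matrix()
print(s['time'],s['position'].round(4),'head',np.arctan2(M[1,0],M[0,0]).round(3),'tilt',M[:,2].round(3),'q',s['joint_positions'].round(2),'F',s['ft_force'].round(1),'w',s['grip_width']*.087,s['grip_force'])
print('to dial, tool axes',M.T@(np.array([.5525,-.0445,.153])-s['position']))
E
python3 st.py
```

```text
3.0 [ 0.5529 -0.0439  0.2169] head 1.01 tilt [-0.  0. -1.] q [ 0.65  0.17 -0.68  1.68  0.11  1.33 -0.62] F [ 0.1 -0.1  0.5] w 0.061077843085093994 0.0
to dial, tool axes [-6.55352672e-04  1.23514042e-05  6.39343275e-02]
```

apply_moves(dp=[[-0.0007,0,0.02],[0,0,0.02],[0,0,0.015],[0,0,0.009],[0,0,0],[0,0,0],[0,0,0],[0,0,0],[0,0,0],[0,0,0]], twist=[[0,0,0],[0,0,0],[0,0,0],[0,0,0],[0,0,0],[0,0,0],[0,0,0],[0,0,0],[0,0,0],[0,0,0]], fingers=[0.3,0.3,0.3,0.3,0.3,0.6,0.6,0.6,0.6,0.6], newtons=25)

```text
time: 4.0
position: [0.5525, -0.0439, 0.1538]
tool_rot: [2.749, 1.52, 0.0]
ft_force: [-1.6, 0.4, 3.2]
grip_width: 0.472
grip_force: 25.0
```

```bash
python3 st.py
```

```text
4.0 [ 0.5525 -0.0439  0.1538] head 1.01 tilt [ 0. -0. -1.] q [ 0.63  0.22 -0.68  1.76  0.15  1.21 -0.65] F [-1.6  0.4  3.2] w 0.041038271531088806 25.000478625297546
to dial, tool axes [-0.00052515  0.00036852  0.0008167 ]
```

apply_moves(dp=[[0,0,0],[0,0,0],[0,0,0],[0,0,0],[0,0,0],[0,0,0],[0,0,0],[0,0,0],[0,0,0],[0,0,0]], twist=[[0,0,0.13],[0,0,0.13],[0,0,0.13],[0,0,0.13],[0,0,0.13],[0,0,0.13],[0,0,0.13],[0,0,0.13],[0,0,0.13],[0,0,0.13]], fingers=[0.6,0.6,0.6,0.6,0.6,0.6,0.6,0.6,0.6,0.6])

```text
time: 5.0
position: [0.5528, -0.0442, 0.1538]
tool_rot: [3.107, -0.462, 0.002]
ft_force: [-0.5, 0.0, 2.6]
grip_width: 0.477
grip_force: 25.0
```

apply_moves(dp=[[0,0,0],[0,0,0],[0,0,0],[0,0,0],[0,0,0]], twist=[[0,0,0.13],[0,0,0.14],[0,0,0.01],[0,0,0],[0,0,0]], fingers=[0.6,0.6,0.6,0.6,0.6])

```text
time: 5.5
position: [0.5528, -0.0443, 0.1538]
tool_rot: [3.015, -0.88, 0.002]
ft_force: [0.3, 0.5, 4.6]
grip_width: 0.472
grip_force: 25.0
```

```bash
python3 st.py
```

```text
5.5 [ 0.5528 -0.0443  0.1538] head -0.568 tilt [ 0.001 -0.001 -1.   ] q [ 0.48  0.2  -0.51  1.77  0.1   1.2  -2.19] F [0.3 0.5 4.6] w 0.0410406687048922 25.00069499015808
to dial, tool axes [-0.00014625  0.00032212  0.00079728]
```

Release gently, rise, turn the fingers back along the lock's y, and look.

apply_moves(dp=[[0,0,0],[0,0,0],[0,0,0],[0,0,-0.03],[0,0,-0.03],[0,0,-0.03],[0,0,-0.03],[0,0,0],[0,0,0],[0,0,0]], twist=[[0,0,0],[0,0,0],[0,0,0],[0,0,0],[0,0,-0.14],[0,0,-0.14],[0,0,-0.14],[0,0,-0.14],[0,0,-0.14],[0,0,-0.094]], fingers=[0.37,0.37,0.37,0.37,0.37,0.37,0.2,0.1,0.1,0.1])

```text
time: 6.5
position: [0.5524, -0.0439, 0.2732]
tool_rot: [-3.121, -0.359, 0.0]
ft_force: [0.7, -0.4, -0.7]
grip_width: 0.869
grip_force: 0.0
```

apply_moves(dp=[[0,0,0],[0,0,0]], twist=[[0,0,0],[0,0,0]], fingers=[0.1,0.1])

```text
time: 6.7
position: [0.5523, -0.044, 0.273]
tool_rot: [-3.122, -0.348, 0.001]
ft_force: [-0.3, -0.5, 0.6]
grip_width: 0.895
grip_force: 0.0
```

```bash
python3 st.py; python3 - <<'E'
from h import *
s=ctrl.get_state()
u,v=map(int,pix('wrist',[.5525,-.0445,.167],s));print(u,v)
save('wrist','w1.png',(u-60,v-90,u+60,v+50),4)
E
```

```text
6.7 [ 0.5523 -0.044   0.273 ] head 0.222 tilt [-0.001  0.    -1.   ] q [ 0.55  0.13 -0.57  1.6   0.07  1.43 -1.37] F [-0.3 -0.5  0.6] w 0.07783751988692605 0.0
to dial, tool axes [1.15131388e-04 5.40976574e-04 1.19956057e-01]
311 197
```

View pics/w1.png

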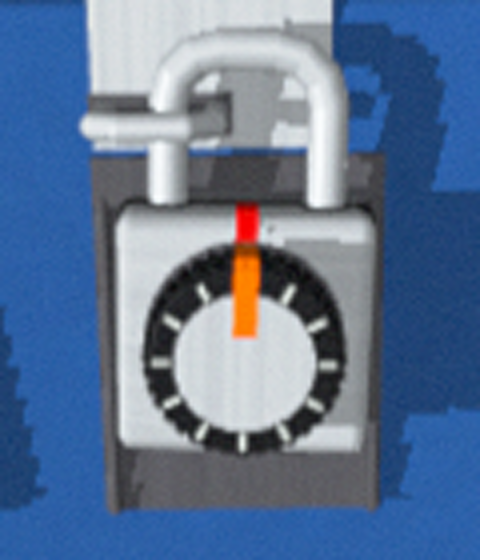

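The orange mark now sits at the red index: in the 4x crop the mark's outer end is at (246,255) and the index is at (247,225). Next I grip the body along y.

apply_moves(dp=[[0,0.0008,0.03],[0,0,0.03],[0,0,0.03],[0,0,0.03],[0,0,0.015],[0,0,0.009],[0,0,0],[0,0,0]], twist=[[0,0,0],[0,0,0],[0,0,0],[0,0,0],[0,0,0],[0,0,0],[0,0,0],[0,0,0]], fingers=[0.1,0.1,0.1,0.1,0.1,0.1,0.1,0.1])

```text
time: 7.55
position: [0.5536, -0.0448, 0.1305]
tool_rot: [3.122, 0.35, 0.003]
ft_force: [-0.1, 0.5, -0.3]
grip_width: 0.9
grip_force: 0.0
```

apply_moves(dp=[[0,0,0],[0,0,0],[0,0,0],[0,0,0],[0,0,0],[0,0,0]], twist=[[0,0,0],[0,0,0],[0,0,0],[0,0,0],[0,0,0],[0,0,0]], fingers=[0.45,0.45,0.45,0.45,0.45,0.45], newtons=45)

```text
time: 8.15
position: [0.5528, -0.0443, 0.1299]
tool_rot: [-3.122, -0.351, -0.001]
ft_force: [-1.5, 2.0, 4.1]
grip_width: 0.663
grip_force: 44.9
```

```bash
python3 st.py
```

```text
8.15 [ 0.5528 -0.0443  0.1299] head 0.224 tilt [ 0.  0. -1.] q [ 0.53  0.23 -0.56  1.79  0.13  1.16 -1.42] F [-1.5  2.   4.1] w 0.05766376948940469 44.88716661930084
to dial, tool axes [-0.0002918   0.00012782 -0.0231279 ]
```

apply_moves(dp=[[0,0,-0.001],[-0.004,0,0],[-0.004,0,0],[-0.004,0,0],[-0.004,0,0],[-0.003,0,0],[-0.002,0,0],[-0.001,0,0]], twist=[[0,0,0],[0,0,0],[0,0,0],[0,0,0],[0,0,0],[0,0,0],[0,0,0],[0,0,0]], fingers=[0.45,0.45,0.45,0.45,0.45,0.45,0.45,0.45])

```text
time: 8.95
position: [0.5307, -0.0496, 0.1301]
tool_rot: [-3.122, -0.351, 0.001]
ft_force: [2.5, 3.4, -5.1]
grip_width: 0.663
grip_force: 44.8
```

apply_moves(dp=[[-0.001,0,0],[-0.001,0,0],[0,0,0]], twist=[[0,0,0],[0,0,0],[0,0,0]], fingers=[0.45,0.45,0.45])

```text
time: 9.25
position: [0.5289, -0.05, 0.1302]
tool_rot: [-3.122, -0.351, 0.001]
ft_force: [1.7, 4.0, -4.6]
grip_width: 0.666
grip_force: 44.8
```

apply_moves(dp=[[-0.001,0,0],[-0.001,0,0],[0,0,0]], twist=[[0,0,0],[0,0,0],[0,0,0]], fingers=[0.45,0.45,0.45])

```text
time: 9.55
position: [0.527, -0.0504, 0.1302]
tool_rot: [-3.122, -0.351, 0.001]
ft_force: [1.7, 4.3, -4.1]
grip_width: 0.665
grip_force: 44.8
```

apply_moves(dp=[[-0.001,0,0],[-0.001,0,0],[0,0,0]], twist=[[0,0,0],[0,0,0],[0,0,0]], fingers=[0.45,0.45,0.45])

```text
time: 9.85
position: [0.5258, -0.0507, 0.1304]
tool_rot: [-3.122, -0.351, -0.002]
ft_force: [4.4, 4.7, -5.7]
grip_width: 0.66
grip_force: 44.8
```

apply_moves(dp=[[-0.001,0,0],[-0.001,0,0],[0,0,0]], twist=[[0,0,0],[0,0,0],[0,0,0]], fingers=[0.45,0.45,0.45])

```text
time: 10.15
position: [0.5256, -0.0507, 0.1307]
tool_rot: [-3.121, -0.352, -0.008]
ft_force: [9.0, 5.3, -8.4]
grip_width: 0.663
grip_force: 44.8
```

```bash
python3 - <<'E'
from h import *
s=ctrl.get_state()
print(s['ft_force'],s['position'])
save('wrist','w2.png',(220,20,400,230),2.8)
E
```

```text
[ 9.00863232  5.25651585 -8.35406711] [ 0.52561412 -0.05066907  0.13074231]
```

View pics/w2.png

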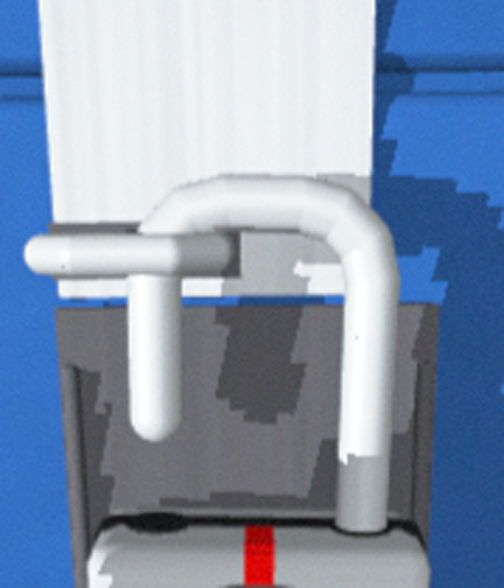

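The shackle is fully open: the tip at (155,435) stands clear of the body face at (155,520), and the bow rests against the staple at (190,250). The force rise confirms the stop. I push forward about 41 mm to bring the staple into the gap.

apply_moves(dp=[[0.005,0,0],[0.005,0,0],[0.005,0,0],[0.005,0,0],[0.005,0,0],[0.005,0,0],[0.005,0,0],[0.004,0,0],[0.002,0,0],[0,0,0]], twist=[[0,0,0],[0,0,0],[0,0,0],[0,0,0],[0,0,0],[0,0,0],[0,0,0],[0,0,0],[0,0,0],[0,0,0]], fingers=[0.45,0.45,0.45,0.45,0.45,0.45,0.45,0.45,0.45,0.45])

```text
time: 11.2
position: [0.5615, -0.0426, 0.1301]
tool_rot: [-3.122, -0.35, 0.008]
ft_force: [-4.6, 3.0, 0.3]
grip_width: 0.666
grip_force: 44.9
```

```bash
python3 - <<'E'
from h import *
s=ctrl.get_state()
print(s['ft_force'],s['position'],np.linalg.norm(s['position'][:2]-[.5256,-.0507]))
save('wrist','w3.png',(220,20,400,230),2.8)
E
```

```text
[-4.60706306  2.97959286  0.26979154] [ 0.56145403 -0.04262454  0.13005457] 0.03675220564319095
```

View pics/w3.png

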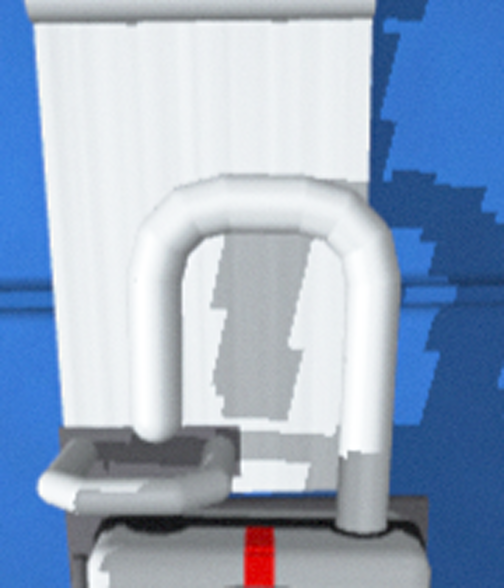

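apply_moves(dp=[[0.0015,0,-0.0005],[0.0005,0,0],[0,0,0]], twist=[[0,0,0],[0,0,0],[0,0,0]], fingers=[0.45,0.45,0.45])

```text
time: 11.55
position: [0.5641, -0.0421, 0.1301]
tool_rot: [-3.122, -0.35, 0.005]
ft_force: [-3.1, 3.4, -4.1]
grip_width: 0.661
grip_force: 44.9
```

The staple is now centred in the gap. I lift slowly, watching the force.

apply_moves(dp=[[0,0,-0.003],[0,0,-0.003],[0,0,-0.004],[0,0,0]], twist=[[0,0,0],[0,0,0],[0,0,0],[0,0,0]], fingers=[0.45,0.45,0.45,0.45])

```text
time: 11.95
position: [0.5665, -0.0432, 0.1421]
tool_rot: [3.12, 0.349, 0.004]
ft_force: [0.4, 0.4, -3.1]
grip_width: 0.664
grip_force: 44.9
```

```bash
python3 st.py
```

```text
11.95 [ 0.5665 -0.0432  0.1421] head 0.223 tilt [ 0.003 -0.002 -1.   ] q [ 0.52  0.24 -0.56  1.75  0.14  1.19 -1.43] F [ 0.4  0.4 -3.1] w 0.05775593980682007 44.87741947174072
to dial, tool axes [-0.01391069 -0.00179901 -0.01089424]
```

apply_moves(dp=[[-0.002,0,0],[0,0,-0.005],[0,0,-0.005],[0,0,-0.005],[0,0,-0.01],[0,0,-0.015],[0,0,-0.02],[0,0,-0.02],[0,0,-0.013],[0,0,0]], twist=[[0,0,0],[0,0,0],[0,0,0],[0,0,0],[0,0,0],[0,0,0],[0,0,0],[0,0,0],[0,0,0],[0,0,0]], fingers=[0.45,0.45,0.45,0.45,0.45,0.45,0.45,0.45,0.45,0.45])

```text
time: 12.95
position: [0.5649, -0.0423, 0.2368]
tool_rot: [3.12, 0.351, 0.008]
ft_force: [0.3, -0.8, -4.1]
grip_width: 0.665
grip_force: 44.9
```

apply_moves(dp=[[0,0,0],[0,0,0],[0,0,0],[0,0,0]], twist=[[0,0,0],[0,0,0],[0,0,0],[0,0,0]], fingers=[0.45,0.45,0.45,0.45])

```text
time: 13.35
position: [0.5629, -0.0424, 0.233]
tool_rot: [-3.122, -0.351, 0.002]
ft_force: [0.0, 0.9, -4.5]
grip_width: 0.66
grip_force: 44.9
```

```bash
python3 st.py; python3 - <<'E'
from h import *
a=get_image('wrist')[:,:,::-1]; b=get_image('scene')[130:270,220:400,::-1]
b=cv2.resize(b,(514,400),interpolation=cv2.INTER_CUBIC)
cv2.imwrite('pics/end.png',np.hstack([a[:,200:450],b]))
E
```

```text
13.35 [ 0.5629 -0.0424  0.233 ] head 0.224 tilt [-0.001  0.    -1.   ] q [ 0.53  0.17 -0.57  1.64  0.1   1.36 -1.39] F [ 0.   0.9 -4.5] w 0.05742555936266109 44.87746238708496
to dial, tool axes [-0.01053728 -0.00020677  0.08000421]
```

View pics/end.png

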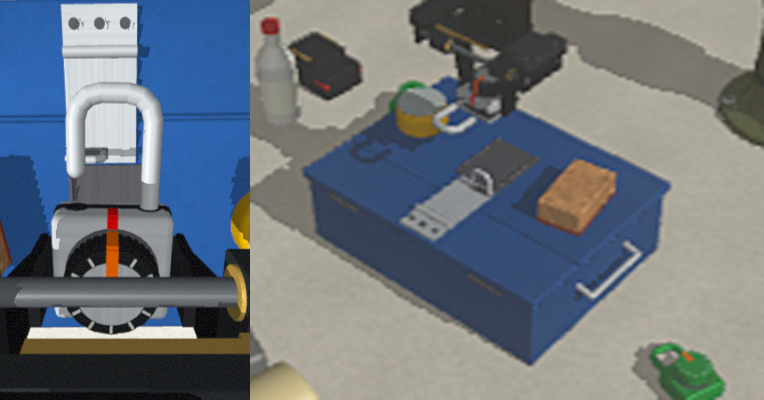

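The lock is held open and level, clear of the staple at (483,180), with the dial up and the mark at the index. Lift is about 103 mm and nothing else has moved.

```bash
python3 -c "
from bench import ctrl
print(ctrl.close_job())"
```

```text
the job is handed in; nothing more can be done
None
```

I unlocked the padlock, worked it off the staple and handed the job in with it held open, dial up, about 10 cm above the lid; nothing else moved in the final picture, and it took about 13.5 s of the 66 s allowed.

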